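# Fit the collars and inspect the fan joint under a loupe

### The arm

A 6-joint arm with a two-finger parallel gripper is mounted at the origin on the work surface. World frame = base frame: x ahead of the robot, y to its left, z up, the work surface at z = 0. Lengths are in mm, angles in rad, forces in N, time in s.
With the tool pointing down it reaches from about 350 to 875 mm from the base axis. Payload 4.2 kg.
Tool frame: the origin (TCP) lies at the very end of the fingers, on their centre line; the grasp point (between the pads) lies 19 mm behind it; z points along the fingers, y is the line along which they close (so a half turn about z gives the same grasp; the last joint's range is limited). The gripper opens to 85 mm and grips with 20 to 120 N. Pads are 22 mm wide; open, the fingers measure 114 mm over their backs; the gripper's body (76 mm by 85 mm) begins 54 mm behind the grasp point. The pads swing forward as they close: fully open they stand 13 mm farther back than shut.
Start: joints at [1.585, 0.385, 0.008, 0, -1.194, -0.259], TCP at [151.445, 606.353, 231.312] pointing down, gripper open.
Joint ranges: [-3.14, 3.14], [-1.21, 2.06], [-1.07, 1.41], [-3.16, 2.05], [-2.99, -0.16], [-3.1, 3.1]. Speed limits (rad/s): [2.79, 2.79, 3.14, 3.14, 3.14, 3.14].

### API

Orientations are given as a unit quaternion [x, y, z, w].
In Python, from bench import read_state, get_image, camera_model, job_done gives the robot as it stands.
- The arm moves only by the shell command python3 -m handwheel 'ROWS'. ROWS is JSON, a list of rows, each a list of 7 numbers: the shift along the tool's x, y, z in m, then the turn, a rotation vector about the tool's x, y, z in rad, then the gripper's target within -1 to 1 (fully open at 1, half-way at 0, shut at -1). In form: [[dx, dy, dz, wx, wy, wz, jaw], ...]. A call has 1 to 10 rows; each row is the pose to reach, as a shift and turn from the pose commanded when the call began, along the tool's axes at that moment; what a row does not reach only later rows make up. A row lasts 1/8 s, in which the tool goes at most 62.5 mm and 10.7 degrees, less where a joint would pass 70% of its speed; a pose out of reach is approached as far as the arm can. A call with a gripper value outside its range is refused whole. The fingers move at their own pace and stop on an object; the grip force is fixed at half the most. Time passes only in rows, so rows that repeat a pose let the fingers close. It gives the time, the measured TCP pose, the force, the opening and the grip force at its end, in the units of the state.
- read_state(): the state, without advancing time (a new reading comes with each control period).
- get_image(name): name is "side" or "top"; returns (picture, depth): 400x640x3 uint8, blue, green, red; 400x640 float32, mm along the optical axis (not along the pixel's ray), 0 where there is no reading.
- camera_model(name): a dict with "K" (3x3 intrinsics, pixels), "dist" ([k1, k2, p1, p2, k3] as OpenCV has them; the pictures are not rectified), "rvec" (rotation vector, rad) and "tvec" (3), from world to camera coordinates, as OpenCV has them. Camera axes: x right, y down, z forward; pixel columns grow to the right and rows downward; lengths in mm; the calibration is good to about 2 mm. A picture is of the moment at which its call begins. camera_model takes no time and is no camera call.
- job_done(): hands the job in; it is judged then, once.
The state is a dict: "clock": time; "joints": joint angles; "joint_vel": joint speeds; "joint_efforts": joint torques, N m; "position": TCP position; "ee_rot": TCP orientation; "contact_force": force on the tool from outside, world axes, zero at the start; "wrist_torque": the same for the moment, N m; "gripper_width": finger opening in mm; "grasp_force": force on a finger pad.
Only numpy, scipy, OpenCV 4.12 (cv2) and the standard library are available. Lean on these libraries where they do the work, as an engineer would, in place of code of your own. Each camera call takes 0.05 s, during which the arm holds its last target. There are 200 camera calls.

### The job

Push each of the two loose wooden collars fully down onto the post it belongs to: the wide collar on the thick post of the fan-shaped plate, the narrow collar on the thin post of the tongue-shaped plate. Only after both are fitted and let go, pick up the loupe by its handle and hold it level and still, right way up, with the lens centred over the thick post and at the same height as the tip of the focus gauge's pointer. Finish while still holding it there, the loupe touching nothing but the gripper; never tip the loupe over, and leave the pointer's setting and the other things on the table where they are.

Things in the scene. Friction and masses are not known exactly. Their poses are not given: they have to be found in the camera images.
- fan_board: Fixed brown board, 165 x 100 x 12 mm, with a 6 mm plywood fan-shaped plate (hub at the origin, ribs 78 mm long along +x). Origin: on the table under the thick post. z up, x from the post to the focus gauge; board from x = -30 to 135, y = -50 to 50 mm. Gauge: upright steel rod, 8 mm diameter, at x = 120 mm, 177 mm high, carrying the pointer.
- thick_post_foot (a point): Foot of the thick post (upright, dark wood, 16 mm diameter, 32 mm tall, top 6 mm tapering to 8 mm diameter): on its axis, at the top face of the fan plate, 18 mm above the table. Axes as fan_board.
- focus_mark (a point): Tip of the gauge's pointer, at mid-thickness: a level steel tongue 12 mm wide, 5 mm thick, on a 20 mm clamp ring on the rod, pointing to the thick post, its tip 89 mm from the post's axis. Its height, 95 to 145 mm above the table, marks where the middle of the lens must be. The clamp slides if pushed with over 6 N; do not move it.
- tongue_board: Fixed brown board, 105 x 80 x 12 mm, with a 6 mm plywood tongue-shaped plate (40 mm wide, 67 mm out along +x, three short fingers at its end). Origin: on the table under the thin post; z up; board from x = -30 to 75, y = -40 to 40 mm.
- thin_post_foot (a point): Foot of the thin post (upright, dark wood, 9 mm diameter, 32 mm tall, top 6 mm tapering to 4.5 mm diameter): on its axis, at the top face of the tongue plate, 18 mm above the table. Axes as tongue_board.
- wide_collar: Loose plain wooden ring standing flat on the table: outer diameter 40 mm, bore 20 mm, 24 mm tall, 20 to 35 g. Origin: centre of its underside, z along its axis.
- wide_collar_center (a point): Centre of the wide collar, at half its height (12 mm above its underside), z along its axis.
- narrow_collar: Loose plain wooden ring standing flat on the table: outer diameter 26 mm, bore 13 mm, 24 mm tall, about 14 g. Origin: centre of its underside, z along its axis.
- narrow_collar_center (a point): Centre of the narrow collar, at half its height (12 mm above its underside), z along its axis.
- loupe: Loupe lying flat on the table, 85 to 145 g: black box-shaped handle 90 x 16 mm, 22 mm tall, flat upright sides; round steel lens frame, 72 mm outer diameter, 14 mm tall, underside flush with the handle's. Origin: centre of the handle's underside; x along the handle to the lens, z up when right way up. At the start x points to the robot's left (+y), within 0.3 rad.
- loupe_grip (a point): Good place to grip the handle: close to the centre of mass, 12 mm from the handle's middle towards the lens, 11 mm above the underside. Axes as loupe; squeeze along y (16 mm wide).
- lens_center (a point): Centre of the lens, at half the height of its frame: 85 mm along x from the loupe's origin, 7 mm above the underside. Axes as loupe.
- offcut: Loose wood offcut, 45 x 35 x 20 mm, between the two boards; leave alone. Origin under its centre.
- knife: Loose utility knife, about 160 x 22 x 18 mm, left of the boards; leave alone. Origin under its centre.
- spare_plate: Loose plywood plate, 82 x 44 x 6 mm with a 10 mm stub on it, right of the boards; leave alone. Origin near its centre, underside.
Not all that is in view belongs to the job. Leave any pink or red look-alike of the tongue_board alone. What is shaped like the loupe but pink is not meant.

How it is judged (in metres and radians):
On the way:
1. both collars are seated on their own posts and let go, with the loupe still on the table (horizontal distance between wide_collar_center and thick_post_foot below 0.005 m and z of wide_collar_center in the frame of thick_post_foot between 0.009 and 0.0145 m and angle between the z axis of wide_collar_center and the z axis of thick_post_foot, either way round below 0.1 rad and contact force between each of wide_collar, narrow_collar and the fingers below 0.1 N and horizontal distance between narrow_collar_center and thin_post_foot below 0.005 m and z of narrow_collar_center in the frame of thin_post_foot between 0.009 and 0.0145 m and angle between the z axis of narrow_collar_center and the z axis of thin_post_foot, either way round below 0.1 rad and height (world z) of lens_center below 0.03 m), for 0.2 s.
At the end, for the whole second after the job is handed in: Collars on their own posts within 5 mm, upright, within 2.5 mm of fully down, let go. Loupe in the fingers, still, right way up, level within 8 degrees, lens within 8 mm of the pointer's height and 10 mm sideways of the thick post, touching neither board, gauge nor collar (horizontal distance between wide_collar_center and thick_post_foot below 0.005 m and z of wide_collar_center in the frame of thick_post_foot between 0.009 and 0.0145 m and angle between the z axis of wide_collar_center and the z axis of thick_post_foot, either way round below 0.1 rad and contact force between each of wide_collar, narrow_collar and the fingers below 0.1 N and horizontal distance between narrow_collar_center and thin_post_foot below 0.005 m and z of narrow_collar_center in the frame of thin_post_foot between 0.009 and 0.0145 m and angle between the z axis of narrow_collar_center and the z axis of thin_post_foot, either way round below 0.1 rad and z of lens_center in the frame of focus_mark between -0.008 and 0.008 m and horizontal distance between lens_center and thick_post_foot below 0.01 m and angle between loupe's own z axis and vertical below 0.14 rad and linear speed of loupe below 0.02 m/s and angular speed of loupe below 0.15 rad/s and contact force between loupe and the fingers above 1 N and contact force between loupe and fan_board below 0.1 N and contact force between loupe and wide_collar below 0.1 N); the arm keeps its last pose, push and grip.
It fails at once if the loupe is tipped by more than about 35 degrees (angle between loupe's own z axis and vertical above 0.6 rad).
It fails at once if the focus pointer is shifted by more than 5 mm (distance of focus_mark from where it was at the start of the episode above 0.005 m).
It fails at once if another loose thing on the table is moved by more than 30 mm (distance of any of offcut, knife, spare_plate from where it was at the start of the episode above 0.03 m).
It also fails if it takes over 69 s, if anything falls off the work surface, if the arm or the gripper's body presses on something with over 40 N, if the wrist force passes 120 N, or if a joint passes its speed limit or range.

## Working session

There is one attempt and no reset: what is moved stays moved. The work goes in short steps, Python scripts to look and compute and a shell command to move; the robot and the scene stay as the last step left them, time stands still between calls to the robot, and variables do not carry over. Pictures are saved under pics/ and viewed, at most 12 in all, crops included, and the job is handed in when it is done.

```bash
mkdir -p pics; ls; python3 - <<'E'
from bench import *
import cv2,numpy as np
s=read_state(); print(s)
for n in("top","side"):
    im,d=get_image(n); cv2.imwrite(f"pics/{n}0.png",im); np.save(f"pics/{n}0.npy",d); c=camera_model(n)
    R=cv2.Rodrigues(np.array(c["rvec"],float))[0]; print(n,c["K"],c["dist"],"cam pos",-R.T@np.array(c["tvec"]).ravel(), "fwd",R[2], (d>0).mean())
E
```

```text
pics
{'clock': 0.0, 'joints': array([ 1.58461153e+00,  3.85552392e-01,  6.60667454e-03, -5.27441935e-04,
       -1.19399983e+00, -2.58616702e-01]), 'joint_vel': array([ 0.0003618 ,  0.00024677,  0.00225073, -0.0003729 , -0.00045033,
       -0.0024207 ]), 'joint_efforts': array([-6.47007892e-05, -3.92288375e+01,  1.88399649e+01,  4.18636143e+00,
       -4.68625833e-03, -2.36393305e-06]), 'position': array([151.29949949, 605.79498802, 230.21238719]), 'ee_rot': array([ 9.92505889e-01, -1.22191842e-01, -9.69187238e-05,  1.09794144e-03]), 'contact_force': array([-0.08912158,  0.66677828, -0.63920037]), 'wrist_torque': array([-0.01338602,  0.01259065, -0.03633175]), 'grasp_force': 0.0, 'gripper_width': 85.63878854318898}
top [[395.06241414   0.         322.42359627]
 [  0.         395.06241414 201.37510085]
 [  0.           0.           1.        ]] [0.00104577 0.         0.         0.         0.        ] cam pos [ 320.77129674   14.53787652 1132.33219525] fwd [ 0.15252334 -0.0226428  -0.98804045] 0.99596484375
side [[367.52629809   0.         320.82633956]
 [  0.         367.52629809 195.71882105]
 [  0.           0.           1.        ]] [-0.07171729  0.          0.          0.          0.        ] cam pos [ 125.03246472 -834.23959268  592.1746001 ] fwd [ 0.35000915  0.79600068 -0.49383854] 0.9960546875
```

View pics/top0.png

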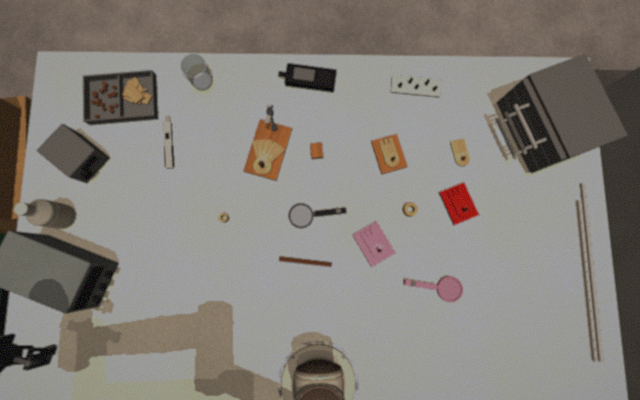

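View pics/side0.png

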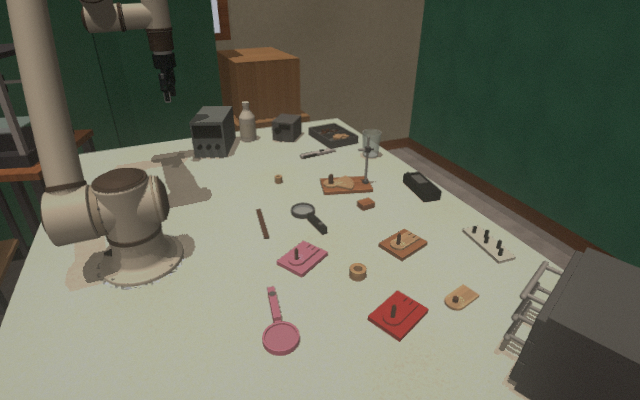

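Candidates (top-view pixels):
- Wide collar (410,209), narrow collar (224,217).
- Fan board (268,150), gauge (270,112).
- Tongue board brown (389,154); look-alikes are pink (374,243) and red (459,203), and the spare plate is at (460,152).
- Loupe black/steel (300,215); the pink look-alike is at (447,288).

I choose the wooden, brown and black ones. Next I segment them and check in a close crop.

```bash
cat > h.py <<'E'
import cv2,numpy as np
from bench import *
C={n:camera_model(n) for n in("top","side")}
def ray(n,px):
    c=C[n]; K=np.array(c["K"]); R=cv2.Rodrigues(np.array(c["rvec"],float))[0]
    p=cv2.undistortPoints(np.array(px,float).reshape(-1,1,2),K,np.array(c["dist"]))[:,0]
    d=np.c_[p,np.ones(len(p))]@R; o=-R.T@np.array(c["tvec"],float).ravel()
    return o,d
def onplane(n,px,z):
    o,d=ray(n,px); return o+d*((z-o[2])/d[:,2])[:,None]
def proj(n,P):
    c=C[n]; return cv2.projectPoints(np.array(P,float).reshape(-1,1,3),np.array(c["rvec"],float),np.array(c["tvec"],float),np.array(c["K"]),np.array(c["dist"]))[0][:,0]
def tri(pa,pb):
    o,d=ray("top",pa);q,e=ray("side",pb); d=d[0]/np.linalg.norm(d[0]);e=e[0]/np.linalg.norm(e[0])
    t=np.linalg.lstsq(np.c_[d,-e],q-o,rcond=None)[0]; A=o+t[0]*d;B=q+t[1]*e
    return (A+B)/2,np.linalg.norm(A-B)
E
python3 - <<'E'
from h import *
im=cv2.imread("pics/top0.png"); s=cv2.imread("pics/side0.png")
# approx world positions
for k,p in dict(wide=(410,209),narrow=(224,217),thick=(262,166),thin=(392,160),gauge=(270,112),loupe=(300,215),handle=(330,212)).items():
    print(k,onplane("top",[p],15)[0].round())
def crop(i,x,y,w,h,k): return cv2.resize(i[y:y+h,x:x+w],None,fx=k,fy=k,interpolation=cv2.INTER_CUBIC)
a=crop(im,210,95,220,140,3.6)[:,:792]
cv2.imwrite("pics/c1.png",a)
b=crop(s,260,135,180,165,3.6); cv2.imwrite("pics/c2.png",b)
for p in [(410,203),(405,209),(224,213),(285,165),(275,130),(262,160),(389,165),(330,212),(300,204),(300,215),(316,150)]: print(p,im[p[1],p[0]],cv2.cvtColor(im,cv2.COLOR_BGR2HSV)[p[1],p[0]])
E
```

```text
wide [ 471. -262.   15.]
narrow [448. 268.  15.]
thick [597. 163.  15.]
thin [ 616. -215.   15.]
gauge [760. 143.  15.]
loupe [454.  53.  15.]
handle [463. -33.  15.]
(410, 203) [ 81 121 153] [ 17 120 153]
(405, 209) [ 73 124 148] [ 20 129 148]
(224, 213) [ 87 123 148] [ 18 105 148]
(285, 165) [157 158 158] [ 30   2 158]
(275, 130) [45 54 76] [  9 104  76]
(262, 160) [101 124 138] [ 19  68 138]
(389, 165) [ 80 123 146] [ 20 115 146]
(330, 212) [32 31 37] [175  41  37]
(300, 204) [87 88 92] [ 6 14 92]
(300, 215) [128 129 134] [  5  11 134]
(316, 150) [ 46  92 151] [ 13 177 151]
```

View pics/c1.png

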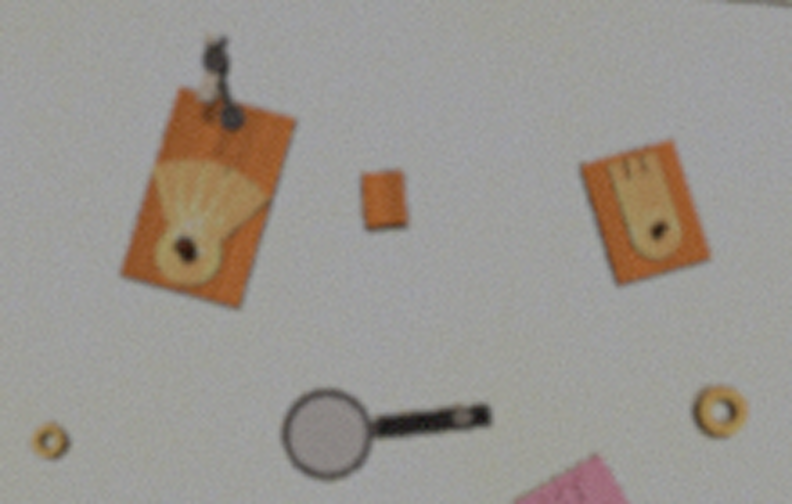

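View pics/c2.png

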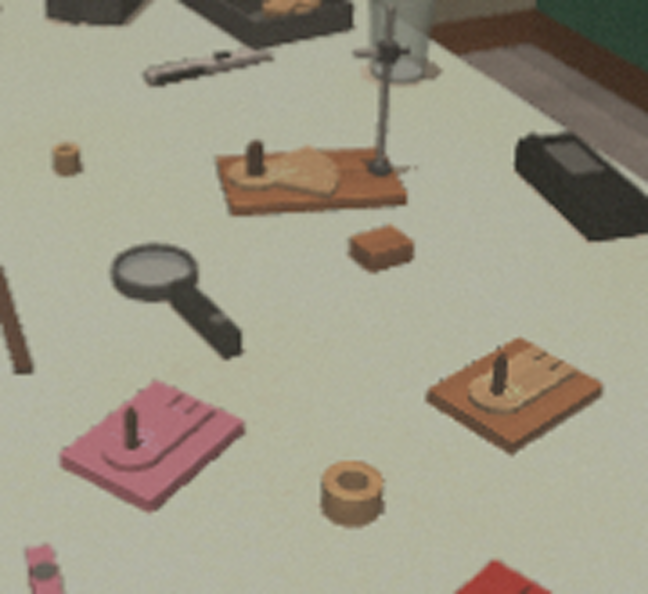

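Crops confirm the choice. The fan board's thick post tip is at about top (261.4,163.6), and the tongue board's thin post is at about (392.5,159). The pointer tip is at side px (359,150) and the black loupe's handle points right. Next I measure.

```bash
cat >> h.py <<'E'
def blob(m,near,rad,fill=True):
    m=m.astype(np.uint8)
    cs,_=cv2.findContours(m,cv2.RETR_EXTERNAL,cv2.CHAIN_APPROX_NONE)
    best=None
    for c in cs:
        M=cv2.moments(c)
        if M["m00"]<6: continue
        p=np.array([M["m10"],M["m01"]])/M["m00"]
        if np.hypot(*(p-near))<rad and (best is None or M["m00"]>best[1]): best=(p,M["m00"],c)
    return best
E
cat > m.py <<'E'
from h import *
def run(tag="0",names=("top","side")):
  for n in names:
    im=cv2.imread(f"pics/{n}{tag}.png"); hsv=cv2.cvtColor(cv2.GaussianBlur(im,(3,3),0),cv2.COLOR_BGR2HSV); H,S,V=cv2.split(hsv)
    wood=(H<28)&(S>70)&(V>60)
    for k,p,r in (("wide",dict(top=(410,209),side=(357,271))[n],10),("narrow",dict(top=(224,217),side=(278,179))[n],8)):
        b=blob(wood,p,r)
        if b: print(n,k,b[0].round(1),b[1],onplane(n,[b[0]],12)[0].round(1), cv2.minAreaRect(b[2])[1])
    for k,p,z in (("fan",dict(top=(268,150),side=(346,185))[n],12),("tongue",dict(top=(389,154),side=(403,244))[n],12)):
        b=blob((H<28)&(S>50),p,15)
        if b:
            bx=cv2.approxPolyDP(cv2.convexHull(b[2]),3.0,True)[:,0]; bx2=cv2.boxPoints(cv2.minAreaRect(onplane(n,b[2][:,0],12)[:,:2].astype(np.float32)))
            print(n,k,b[1],bx.tolist()); print(onplane(n,bx,12)[:,:2].round(0).tolist(),"\n box",bx2.round(1).tolist(),cv2.minAreaRect(bx2)[1:])
    dark=(V<75)
    b=blob((V<70)&(S<110),dict(top=(330,212),side=(318,225))[n],12)
    if b: print(n,"dark loupe",b[0],b[1],onplane(n,[b[0]],11)[0].round(1))
if __name__=="__main__": run()
E
python3 m.py
python3 - <<'E'
from h import *
im=cv2.imread("pics/top0.png"); g=cv2.cvtColor(im,cv2.COLOR_BGR2GRAY)
np.set_printoptions(linewidth=250)
print(g[155:175,252:272]);print(g[150:168,384:402])
s=cv2.cvtColor(cv2.imread("pics/side0.png"),cv2.COLOR_BGR2GRAY)
print("side");print(s[136:156,352:378]); print(s[170:192,322:340]); print(s[228:250,390:408])
E
```

```text
top wide [409.7 208.8] 134.0 [ 472.3 -262.2   12. ] (13.416406631469727, 13.416407585144043)
top narrow [223.2 217. ] 51.5 [448.5 270.4  12. ] (8.0, 8.0)
top fan 1835.0 [[260, 119], [291, 128], [275, 180], [243, 170]]
[[740.0, 173.0], [713.0, 81.0], [556.0, 126.0], [585.0, 218.0]] 
 box [[553.7999877929688, 122.19999694824219], [718.7000122070312, 75.69999694824219], [746.5, 174.3000030517578], [581.5999755859375, 220.8000030517578]] ((102.385498046875, 171.3096160888672), 74.2505874633789)
top tongue 935.5 [[396, 134], [407, 166], [381, 173], [371, 141]]
[[696.0, -229.0], [599.0, -259.0], [578.0, -182.0], [674.0, -155.0]] 
 box [[573.2000122070312, -181.5], [596.5, -261.3999938964844], [699.9000244140625, -231.3000030517578], [676.5999755859375, -151.39999389648438]] ((107.76470184326172, 83.2360610961914), 16.248802185058594)
top dark loupe [324.61036036 212.2454955 ] 74.0 [462.4 -17.3  11. ]
side wide [357.4 271.4] 224.5 [ 471.7 -263.3   12. ] (17.0, 15.0)
side narrow [278.2 178.4] 37.0 [448.1 270.6  12. ] (7.0, 6.0)
side fan 781.0 [[320, 178], [330, 174], [363, 175], [372, 191], 
[... 8485 characters left out ...]
135 136 133 135 137 135]
 [123 145 145 142 144 147 116  67  66  63 112 145 144 135 135 135 136 133]
 [136 142 141 138 144 143  93  64  66  66  90 144 154 147 152 132 133 133]
 [116 138 140 139 141 141  86  66  65  68 153 137 144 169 146 143 134 141]
 [113 143 145 142 140 135 136  77  80 100 146 153 146 150 153 146 147 150]
 [ 85 116 140 138 136 131 133 133 136 135 135 152 142 142 139 150 146 118]
 [ 97  89 111 135 134 136 136 134 136 136 135 132 136 132 154 122  95  95]
 [114  95  80  93 115 124 134 133 132 135 139 144 145 145 123  93  91 103]
 [108 111  99  91  85  87 103 107 116 123 123 125 110  93  98 106 110 105]
 [110 108 108 109 104  88  94  95 100  99 105 104  97  87 108 109 108 109]]
```

```bash
python3 - <<'E'
from h import *
T=cv2.imread("pics/top0.png"); S=cv2.imread("pics/side0.png")
gt=cv2.cvtColor(T,cv2.COLOR_BGR2GRAY).astype(float); gs=cv2.cvtColor(S,cv2.COLOR_BGR2GRAY).astype(float)
def dc(g,x0,x1,y0,y1,bg,fg):
    w=np.clip((bg-g[y0:y1,x0:x1])/(bg-fg),0,1); w[w<.15]=0
    yy,xx=np.mgrid[y0:y1,x0:x1]; return np.array([(w*xx).sum(),(w*yy).sum()])/w.sum(), w.sum()
a=dc(gt,257,266,158,170,140,40);b=dc(gs,328,334,174,184,145,62)
print("thick",a,b,tri(a[0],b[0]),onplane("top",[a[0]],34)[0],onplane("side",[b[0]],34)[0])
a=dc(gt,389,396,154,163,137,40);b=dc(gs,396,401,233,245,120,64)
print("thin",a,b,tri(a[0],b[0]),onplane("top",[a[0]],34)[0],onplane("side",[b[0]],34)[0])
# pointer height
o,d=ray("side",[(357.6,149.6),(361,149.5)])
for th in(-.275,-.29):
    u=np.array([np.cos(th),np.sin(th)]); P=np.array([600,162.])
    # ray in vertical plane through post along u
    n=np.array([-u[1],u[0]])
    for dd in d:
        t=((P-o[:2])@n)/(dd[:2]@n); q=o+t*dd; print("pointer",q.round(1),"dist",((q[:2]-P)@u).round(1))
for q in [(601,162,18),(601,162,50),(716,130,12),(716,130,177)]: print(q,proj("top",[q])[0].round(1),proj("side",[q])[0].round(1))
# loupe
for n,im,pt,r in(("top",T,(300,215),(3,3)),("side",S,(305,213),(5,3))):
    hsv=cv2.cvtColor(cv2.GaussianBlur(im,(3,3),0),cv2.COLOR_BGR2HSV); V=hsv[...,2]; 
    m=(V<dict(top=143,side=160)[n]).astype(np.uint8); bb=blob(m,pt,25)
    f=np.zeros_like(m); cv2.drawContours(f,[bb[2]],-1,1,-1)
    k=cv2.getStructuringElement(cv2.MORPH_ELLIPSE,(15,15) if n=="top" else (15,9)); op=cv2.morphologyEx(f,cv2.MORPH_OPEN,k)
    mm=cv2.moments(op,True); L=np.array([mm["m10"],mm["m01"]])/mm["m00"]
    h=f&~cv2.dilate(op,np.ones((3,3),np.uint8)); 
    h=(blob(h,dict(top=(330,212),side=(318,225))[n],12))
    print(n,"area",bb[1],mm["m00"],"lens",L,onplane(n,[L],7)[0].round(1),"handle",h[0],h[1],onplane(n,[h[0]],11)[0].round(1))
    P=onplane(n,h[2][:,0],11)[:,:2].astype(np.float32); print(cv2.minAreaRect(P), "ang",np.degrees(np.arctan2(*(onplane(n,[L],7)[0]-onplane(n,[h[0]],11)[0])[[1,0]])))
R=cv2.Rodrigues(np.zeros(3))[0]
from scipy.spatial.transform import Rotation as Ro
print(Ro.from_quat(read_state()["ee_rot"]).as_matrix().round(3))
E
```

```text
thick (array([261.33638372, 164.19785421]), np.float64(31.69)) (array([330.50440967, 179.0059744 ]), np.float64(42.34939759036144)) (array([598.41593602, 163.35199486,  30.27143355]), np.float64(0.6789001482176581)) [597.14803063 162.95267105  34.        ] [595.63963246 156.73225695  34.        ]
thin (array([392.50203804, 158.60529891]), np.float64(15.175257731958762)) (array([398.27344475, 238.54781801]), np.float64(38.464285714285715)) (array([ 616.2477694 , -213.17258156,   31.73643828]), np.float64(1.585086093329331)) [ 614.8924502  -212.33681322   34.        ] [ 615.1608413  -215.72264833   34.        ]
pointer [682.5 138.7 133. ] dist 85.7
pointer [693.5 135.6 132.8] dist 97.1
pointer [681.9 137.6 133.5] dist 85.4
pointer [692.7 134.3 133.4] dist 96.7
(601, 162, 18) [262.4 164.3] [331.2 182.3]
(601, 162, 50) [261.  161.5] [331.4 173.8]
(716, 130, 12) [274.4 126.8] [365.4 181.9]
(716, 130, 177) [268.  104.7] [368.8 136.4]
top area 795.0 570.0 lens [300.69298246 215.11403509] [454.6  51.1   7. ] handle [331.0248227  211.48723404] 235.0 [464.6 -35.7  11. ]
((464.6424560546875, -36.19622802734375), (25.171125411987305, 91.16056823730469), 6.435948848724365) ang 96.5717594749251
side area 560.5 402.0 lens [303.25124378 211.0721393 ] [453.9  43.8   7. ] handle [319.79938272 226.28909465] 162.0 [465.3 -55.   11. ]
((466.6667175292969, -52.95425796508789), (35.225032806396484, 84.22368621826172), 6.471425533294678) ang 96.58688560663907
[[ 0.97  -0.242 -0.   ]
 [-0.242 -0.97  -0.002]
 [ 0.     0.002 -1.   ]]
```

Posts agree between the board boxes and direct triangulation: thick (599,162.5), thin (615.5,-213), pointer height about 133. Collars are at narrow (448.3,270.5) and wide (472,-262.7). I'll start with the nearer narrow collar.

```bash
cat > d.py <<'E'
import sys
from h import *
from scipy.spatial.transform import Rotation as Ro
# d.py x y z [yaw of tool x]: tool-axis shift and turn (m, rad) from measured pose
s=read_state(); R=Ro.from_quat(s["ee_rot"]); t=np.array(list(map(float,sys.argv[1:4])))
yaw=float(sys.argv[4]) if len(sys.argv)>4 else 0
c,n=np.cos(yaw),np.sin(yaw); Rt=Ro.from_matrix(np.array([[c,n,0],[n,-c,0],[0,0,-1]]))
print("t",s["clock"],"pos",s["position"].round(1),"w",round(s["gripper_width"],1),"F",s["contact_force"].round(1),"g",round(s["grasp_force"],1))
print("shift",(R.inv().apply(t-s["position"])/1000).round(4),"turn",(R.inv()*Rt).as_rotvec().round(3))
E
python3 d.py 448.3 270.5 80 0
python3 -m handwheel '[[0.18,0.127,0.07,0,0,-0.12,0.2],[0.369,0.254,0.15,0,0,-0.245,0.2],[0.369,0.254,0.15,0,0,-0.245,0.2],[0.369,0.254,0.15,0,0,-0.245,0.2],[0.369,0.254,0.15,0,0,-0.245,0.2],[0.369,0.254,0.15,0,0,-0.245,0.2],[0.369,0.254,0.15,0,0,-0.245,0.2],[0.369,0.254,0.15,0,0,-0.245,0.2],[0.369,0.254,0.15,0,0,-0.245,0.2],[0.369,0.254,0.15,0,0,-0.245,0.2]]'
python3 d.py 448.3 270.5 6 0
```

```text
t 0.1 pos [151.3 605.9 230.3] w 85.4 F [-0.1 -0.3  0.6] g 0.0
shift [0.3694 0.2531 0.1508] turn [ 0.002  0.    -0.245]
clock: 1.35
position: [447.8, 270.7, 81.3]
ee_rot: [1.0, 0.0, 0.0, -0.0]
contact_force: [-0.5, 0.5, 0.6]
gripper_width: 51.1
grasp_force: 0.0
t 1.35 pos [447.8 270.7  81.3] w 51.1 F [-0.5  0.5  0.6] g 0.0
shift [0.0005 0.0002 0.0753] turn [-0. -0.  0.]
```

```bash

python3 -m handwheel '[[0,0,0.05,0,0,0,0.2],[0,0,0.076,0,0,0,0.2],[0,0,0.076,0,0,0,0.2],[0,0,0.076,0,0,0,-1],[0,0,0.076,0,0,0,-1],[0,0,0.076,0,0,0,-1],[0,0,0.076,0,0,0,-1],[0,0,0.076,0,0,0,-1]]'
python3 -m handwheel '[[0,0,-0.05,0,0,0,-1],[0,0,-0.09,0,0,0,-1],[0,0,-0.09,0,0,0,-1],[0,0,-0.09,0,0,0,-1]]'
python3 d.py 615.5 -213 94 0
```

```text
clock: 2.35
position: [448.7, 271.9, 7.2]
ee_rot: [1.0, 0.0, 0.001, -0.002]
contact_force: [-2.8, 1.6, 6.7]
gripper_width: 24.2
grasp_force: 58.9
clock: 2.85
position: [447.5, 270.1, 95.3]
ee_rot: [1.0, -0.0, -0.0, -0.0]
contact_force: [0.1, 0.9, 0.2]
gripper_width: 23.8
grasp_force: 59.0
t 2.85 pos [447.5 270.1  95.3] w 23.8 F [0.1 0.9 0.2] g 59.0
shift [0.1682 0.4831 0.0011] turn [-0.  0. -0.]
```

```bash
python3 - <<'E'
from h import *
s=read_state();p=s["position"]
o=[]
for n in("top","side"):
    im,d=get_image(n); cv2.imwrite(f"pics/{n}1.png",im)
    u=proj(n,[p])[0]; print(n,u); x,y=u.round().astype(int)
    o.append(cv2.resize(im[y-30:y+30,x-38:x+38],None,fx=5,fy=5,interpolation=cv2.INTER_CUBIC))
cv2.imwrite("pics/c3.png",np.hstack(o))
E
```

```text
top [216.16852204 213.80969438]
side [276.86466834 156.42957592]
```

View pics/c3.png

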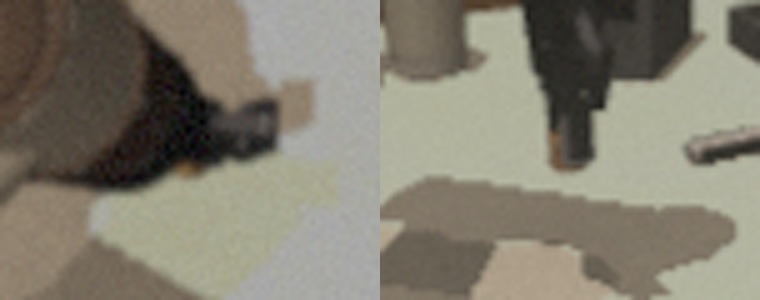

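The side crop shows the collar in the jaws. Its left edge is near crop x≈550 where 552 is expected, so it is centred to about 1 mm. Next I carry it to the thin post.

```bash

python3 -m handwheel '[[0.015,0.04,0,0,0,0,-1],[0.168,0.483,0,0,0,0,-1],[0.168,0.483,0,0,0,0,-1],[0.168,0.483,0,0,0,0,-1],[0.168,0.483,0,0,0,0,-1],[0.168,0.483,0,0,0,0,-1],[0.168,0.483,0,0,0,0,-1],[0.168,0.483,0,0,0,0,-1],[0.168,0.483,0,0,0,0,-1],[0.168,0.483,0,0,0,0,-1]]'
python3 -m handwheel '[[0,0,0.02,0,0,0,-1],[0,0,0.025,0,0,0,-1],[0,0,0.025,0,0,0,-1]]'
python3 d.py 615.5 -213 60 0
python3 - <<'E'
from h import *
s=read_state();p=s["position"]
o=[]
for n in("top","side"):
    im,d=get_image(n); cv2.imwrite(f"pics/{n}2.png",im)
    u=proj(n,[p])[0]; print(n,u, proj(n,[(615.5,-213,18),(615.5,-213,50)])); x,y=u.round().astype(int)
    o.append(cv2.resize(im[y-30:y+30,x-38:x+38],None,fx=5,fy=5,interpolation=cv2.INTER_CUBIC))
cv2.imwrite("pics/c4.png",np.hstack(o))
E
```

```text
clock: 4.2
position: [615.4, -214.8, 92.9]
ee_rot: [1.0, -0.002, -0.002, -0.0]
contact_force: [0.0, -0.2, -0.7]
gripper_width: 23.8
grasp_force: 59.0
clock: 4.58
position: [615.5, -211.7, 69.6]
ee_rot: [1.0, 0.001, -0.001, -0.0]
contact_force: [0.3, 0.2, -1.0]
gripper_width: 23.6
grasp_force: 59.0
t 4.575 pos [ 615.5 -211.7   69.6] w 23.6 F [ 0.3  0.2 -1. ] g 59.0
shift [-0.      0.0013  0.0096] turn [-0.     0.002  0.001]
top [394.78550045 155.06016662] [[391.63621792 159.8285623 ]
 [393.84584065 156.93239394]]
side [399.09171733 226.20536507] [[397.0915884  242.94145809]
 [398.49758832 232.85057953]]
```

View pics/c4.png

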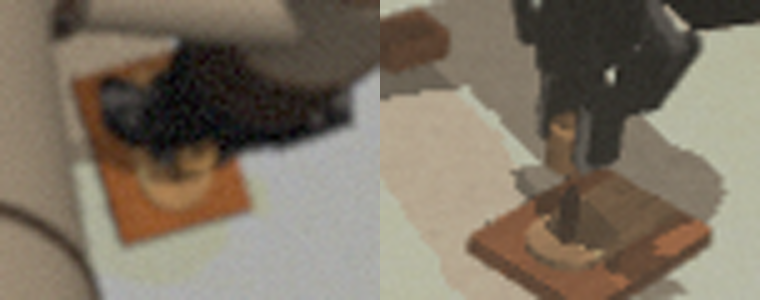

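The side crop shows the post top at crop (573,172) and the collar axis about x≈573, so they line up. I'll lower it stepwise while watching force.

```bash

python3 -m handwheel '[[0,0,0.008,0,0,0,-1],[0,0,0.016,0,0,0,-1],[0,0,0.016,0,0,0,-1],[0,0,0.016,0,0,0,-1],[0,0,0.016,0,0,0,-1]]'
python3 -m handwheel '[[0,0,0.005,0,0,0,-1],[0,0,0.01,0,0,0,-1],[0,0,0.01,0,0,0,-1],[0,0,0.01,0,0,0,-1]]'
```

```text
clock: 5.3
position: [616.0, -212.5, 54.4]
ee_rot: [1.0, 0.0, 0.0, -0.0]
contact_force: [-0.3, -0.4, -0.5]
gripper_width: 23.7
grasp_force: 59.0
clock: 5.8
position: [616.6, -212.9, 44.1]
ee_rot: [1.0, 0.0, 0.001, 0.0]
contact_force: [2.8, -3.3, -1.7]
gripper_width: 23.3
grasp_force: 58.9
```

```bash

python3 -m handwheel '[[0.001,0.001,0.008,0,0,0,-1],[0.001,0.001,0.014,0,0,0,-1],[0.001,0.001,0.014,0,0,0,-1],[0.001,0.001,0.014,0,0,0,-1]]'
python3 -m handwheel '[[0,0,0.003,0,0,0,-1],[0,0,0.006,0,0,0,-1],[0,0,0.006,0,0,0,-1],[0,0,0.006,0,0,0,-1]]'
```

```text
clock: 6.3
position: [616.4, -213.3, 29.9]
ee_rot: [1.0, 0.0, -0.001, -0.0]
contact_force: [0.5, -0.8, 0.2]
gripper_width: 24.0
grasp_force: 59.1
clock: 6.8
position: [616.7, -213.2, 25.2]
ee_rot: [1.0, 0.0, -0.0, -0.0]
contact_force: [-2.1, 1.9, 4.9]
gripper_width: 24.0
grasp_force: 59.7
```

Seated (5 N at the expected height). I release, rise and look.

```bash

python3 -m handwheel '[[0,0,0,0,0,0,0.2],[0,0,0,0,0,0,0.2],[0,0,0,0,0,0,0.2],[0,0,-0.06,0,0,0,0.4],[0,0,-0.1,0,0,0,0.4],[0,0,-0.1,0,0,0,0.4]]'
python3 d.py 472 -262.7 90 0
```

```text
clock: 7.55
position: [619.5, -214.0, 128.7]
ee_rot: [1.0, 0.0, 0.004, 0.001]
contact_force: [-0.7, 0.9, 0.2]
gripper_width: 59.5
grasp_force: 0.0
t 7.55 pos [ 619.5 -214.   128.7] w 59.5 F [-0.7  0.9  0.2] g 0.0
shift [-0.1478  0.0486  0.0375] turn [ 0.002 -0.009  0.001]
```

```bash

python3 -m handwheel '[[-0.05,0.017,0.01,0,0,0,0.5],[-0.1,0.034,0.025,0,0,0,0.5],[-0.145,0.049,0.037,0,0,0,0.5],[-0.145,0.049,0.037,0,0,0,0.5],[-0.145,0.049,0.037,0,0,0,0.5]]'
python3 d.py 472 -262.7 6 0
python3 - <<'E'
from h import *
o=[]
for n in("top","side"):
    im,d=get_image(n); cv2.imwrite(f"pics/{n}3.png",im)
    x,y=proj(n,[(615.5,-213,30)])[0].round().astype(int)
    o.append(cv2.resize(im[y-30:y+30,x-38:x+38],None,fx=5,fy=5,interpolation=cv2.INTER_CUBIC))
    print(n,x,y)
cv2.imwrite("pics/c5.png",np.hstack(o))
E
```

```text
clock: 8.18
position: [472.3, -262.7, 87.1]
ee_rot: [1.0, 0.0, 0.0, 0.0]
contact_force: [-1.0, -0.0, -1.0]
gripper_width: 64.2
grasp_force: 0.0
t 8.175 pos [ 472.3 -262.7   87.1] w 64.2 F [-1. -0. -1.] g 0.0
shift [-0.0003 -0.      0.0811] turn [ 0. -0.  0.]
top 392 159
side 398 239
```

View pics/c5.png

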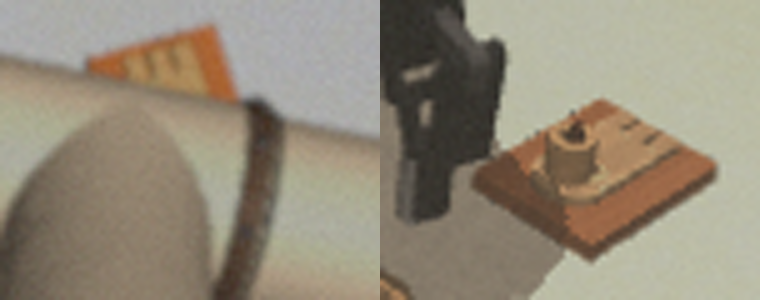

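The narrow collar sits flat on the plate with the post through it (side crop 572,155). The wide collar is next.

```bash

python3 -m handwheel '[[0,0,0.05,0,0,0,0.5],[0,0,0.081,0,0,0,0.5],[0,0,0.081,0,0,0,0.5],[0,0,0.081,0,0,0,-1],[0,0,0.081,0,0,0,-1],[0,0,0.081,0,0,0,-1],[0,0,0.081,0,0,0,-1],[0,0,0.081,0,0,0,-1]]'
python3 -m handwheel '[[0,0,-0.05,0,0,0,-1],[0,0,-0.09,0,0,0,-1],[0,0,-0.09,0,0,0,-1],[0,0,-0.09,0,0,0,-1]]'
python3 d.py 599 162.5 94 0
python3 - <<'E'
from h import *
p=read_state()["position"]; im,d=get_image("side"); cv2.imwrite("pics/side4.png",im)
u=proj("side",[p])[0]; c=p-[0,0,0]
print(u,[proj("side",[p+np.array(v)])[0].round(1) for v in((-18.3,8,-3),(18.3,-8,-3),(0,0,-6))])
x,y=u.round().astype(int); g=cv2.cvtColor(im,cv2.COLOR_BGR2HSV)
np.set_printoptions(linewidth=220); print(x-16,y-8); w=(g[...,0]<28)&(g[...,1]>70)&(g[...,2]>60); print(w[y-8:y+12,x-16:x+16].astype(int))
E
```

```text
clock: 9.28
position: [473.7, -262.8, 8.2]
ee_rot: [1.0, 0.0, 0.002, 0.001]
contact_force: [0.4, 1.8, 7.0]
gripper_width: 37.4
grasp_force: 60.7
clock: 9.78
position: [471.3, -262.2, 96.1]
ee_rot: [1.0, -0.0, -0.0, -0.0]
contact_force: [-0.6, -0.1, -0.7]
gripper_width: 37.5
grasp_force: 60.3
t 9.775 pos [ 471.3 -262.2   96.1] w 37.5 F [-0.6 -0.1 -0.7] g 60.3
shift [ 0.1275 -0.4248  0.0023] turn [-0.001  0.    -0.   ]
[359.17087325 242.45739845] [array([350.2, 243.5]), array([368. , 243.6]), array([359. , 244.6])]
343 234
[[0 0 0 0 0 0 0 0 0 1 1 1 1 1 1 1 1 1 0 0 0 0 0 0 0 0 0 0 0 0 0 0]
 [0 0 0 0 0 0 0 0 1 1 1 1 1 1 1 1 1 1 0 0 0 0 0 0 0 0 0 0 0 0 0 0]
 [0 0 0 0 0 0 0 1 1 1 1 1 1 1 1 1 1 1 0 0 0 0 0 0 0 0 0 0 0 0 0 0]
 [0 0 0 0 0 0 0 1 1 1 1 1 1 1 1 1 1 0 0 0 0 0 0 0 0 0 0 0 0 0 0 0]
 [0 0 0 0 0 0 0 1 1 1 1 1 1 1 1 1 1 0 0 0 0 0 0 0 0 0 0 0 0 0 0 0]
 [0 0 0 0 0 0 0 1 1 1 1 1 1 1 1 1 1 0 0 0 0 0 0 0 0 0 0 0 0 0 0 0]
 [0 0 0 0 0 0 0 1 1 1 1 1 1 1 1 1 1 0 0 0 0 0 0 0 0 0 0 0 0 0 0 0]
 [0 0 0 0 0 0 0 1 1 1 1 1 1 1 1 1 1 0 0 0 0 0 0 0 0 0 0 0 0 0 0 0]
 [0 0 0 0 0 0 0 1 1 1 1 1 1 1 1 1 1 1 0 0 0 0 0 0 0 0 0 0 0 0 0 0]
 [0 0 0 0 0 0 0 1 1 1 1 1 1 1 1 1 1 0 0 0 0 0 0 0 0 0 0 0 0 0 0 0]
 [0 0 0 0 0 0 0 1 1 1 1 1 1 1 1 1 1 0 0 0 0 0 0 0 0 0 0 0 0 0 0 0]
 [0 0 0 0 0 0 0 1 1 1 1 1 1 1 1 1 1 0 0 0 0 0 0 0 0 0 0 0 0 0 0 0]
 [0 0 0 0 0 0 0 1 1 1 1 1 1 1 1 1 1 0 0 0 0 0 0 0 0 0 0 0 0 0 0 0]
 [0 0 0 0 0 0 0 0 1 1 1 1 1 1 1 1 1 0 0 0 0 0 0 0 0 0 0 0 0 0 0 0]
 [0 0 0 0 0 0 0 0 0 1 1 1 1 1 1 1 1 1 0 0 0 0 0 0 0 0 0 0 0 0 0 0]
 [0 0 0 0 0 0 0 0 0 0 1 1 1 1 1 1 1 1 1 0 1 1 0 0 0 0 0 0 0 0 0 0]
 [0 0 0 0 0 0 0 0 0 0 0 0 1 1 1 1 1 1 1 1 1 0 0 0 0 0 0 0 0 0 0 0]
 [0 0 0 0 0 0 0 0 0 0 0 0 0 0 0 0 0 0 0 0 0 0 0 0 0 0 0 0 0 0 0 0]
 [0 0 0 0 0 0 0 0 0 0 0 0 0 0 0 0 0 0 0 0 0 0 0 0 0 0 0 0 0 0 0 0]
 [0 0 0 0 0 0 0 0 0 0 0 0 0 0 0 0 0 0 0 0 0 0 0 0 0 0 0 0 0 0 0 0]]
```

```bash

python3 -m handwheel '[[0.012,-0.04,0,0,0,0,-1],[0.129,-0.425,0,0,0,0,-1],[0.129,-0.425,0,0,0,0,-1],[0.129,-0.425,0,0,0,0,-1],[0.129,-0.425,0,0,0,0,-1],[0.129,-0.425,0,0,0,0,-1],[0.129,-0.425,0,0,0,0,-1],[0.129,-0.425,0,0,0,0,-1],[0.129,-0.425,0,0,0,0,-1],[0.129,-0.425,0,0,0,0,-1]]'
python3 -m handwheel '[[0,0,0.02,0,0,0,-1],[0,0,0.025,0,0,0,-1],[0,0,0.025,0,0,0,-1],[0,0,0.025,0,0,0,-1]]'
python3 - <<'E'
from h import *
p=read_state()["position"]; im,d=get_image("side"); cv2.imwrite("pics/side5.png",im)
print(p,proj("side",[p,p-[0,0,8],(599,162.5,50)]))
x,y=proj("side",[p])[0].round().astype(int)
cv2.imwrite("pics/c6.png",cv2.resize(im[y-30:y+40,x-40:x+60],None,fx=7,fy=7,interpolation=cv2.INTER_CUBIC)); print(x-40,y-30)
E
```

```text
clock: 11.08
position: [599.9, 161.2, 95.2]
ee_rot: [1.0, -0.0, -0.001, 0.001]
contact_force: [-1.0, -0.2, -0.5]
gripper_width: 37.3
grasp_force: 60.4
clock: 11.58
position: [601.3, 162.2, 72.1]
ee_rot: [1.0, -0.0, 0.001, -0.0]
contact_force: [0.3, 0.1, -0.8]
gripper_width: 37.3
grasp_force: 60.4
[601.32757229 162.21577169  72.06142042] [[331.59648832 167.76547567]
 [331.54525646 169.94770238]
 [330.78801747 173.83408278]]
292 138
```

View pics/c6.png

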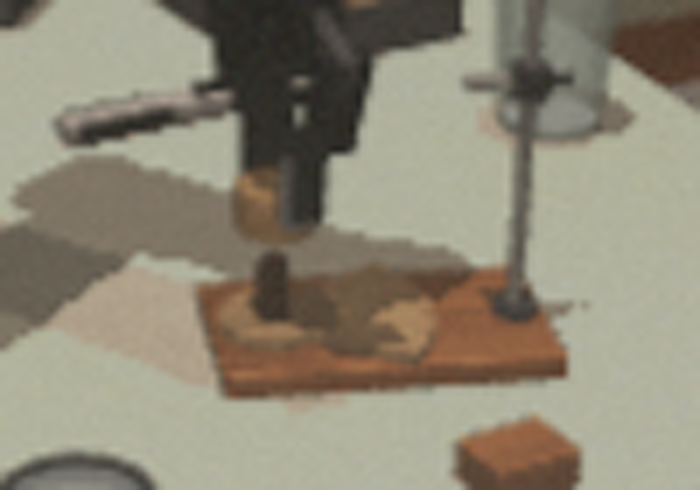

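The side crop shows the collar axis at about x≈274 and the post at about 270, so I nudge 1 mm toward -x and lower.

```bash

python3 -m handwheel '[[-0.001,0,0.008,0,0,0,-1],[-0.001,0,0.016,0,0,0,-1],[-0.001,0,0.022,0,0,0,-1],[-0.001,0,0.022,0,0,0,-1],[-0.001,0,0.022,0,0,0,-1]]'
python3 -m handwheel '[[0,0,0.005,0,0,0,-1],[0,0,0.01,0,0,0,-1],[0,0,0.015,0,0,0,-1],[0,0,0.015,0,0,0,-1],[0,0,0.015,0,0,0,-1]]'
```

```text
clock: 12.25
position: [600.1, 162.6, 49.3]
ee_rot: [1.0, 0.0, 0.0, 0.0]
contact_force: [0.3, 0.1, -1.1]
gripper_width: 37.4
grasp_force: 60.4
clock: 12.88
position: [600.0, 162.5, 34.3]
ee_rot: [1.0, 0.0, 0.0, 0.0]
contact_force: [-0.5, 0.6, -0.1]
gripper_width: 37.2
grasp_force: 60.4
```

Threaded with no force. I press it to the plate, release and rise.

```bash

python3 -m handwheel '[[0,0,0.005,0,0,0,-1],[0,0,0.009,0,0,0,-1],[0,0,0.009,0,0,0,-1],[0,0,0.009,0,0,0,-1]]'
python3 -m handwheel '[[0,0,0.001,0,0,0,0.5],[0,0,0.001,0,0,0,0.5],[0,0,0.001,0,0,0,0.5],[0,0,-0.06,0,0,0,0.5],[0,0,-0.1,0,0,0,0.5],[0,0,-0.1,0,0,0,0.5],[0,0,-0.1,0,0,0,0.5]]'
python3 d.py 462 -23 90 0.115
```

```text
clock: 13.38
position: [599.8, 162.5, 26.2]
ee_rot: [1.0, 0.0, 0.0, 0.0]
contact_force: [-2.9, 0.1, 5.4]
gripper_width: 37.4
grasp_force: 60.9
clock: 14.25
position: [599.3, 162.4, 124.7]
ee_rot: [1.0, -0.0, -0.001, 0.0]
contact_force: [-0.8, 0.6, -0.7]
gripper_width: 64.1
grasp_force: 0.0
t 14.25 pos [599.3 162.4 124.7] w 64.1 F [-0.8  0.6 -0.7] g 0.0
shift [-0.1372  0.1854  0.0349] turn [-0.     0.001 -0.115]
```

```bash

python3 -m handwheel '[[-0.01,0.015,0,0,0,0.1,0.2],[-0.05,0.065,0.01,0,0,0.28,0.2],[-0.1,0.13,0.02,0,0,0.46,0.2],[-0.137,0.184,0.034,0,0,0.64,0.2],[-0.137,0.184,0.034,0,0,0.82,0.2],[-0.137,0.184,0.034,0,0,1.0,0.2],[-0.137,0.184,0.034,0,0,1.18,0.2],[-0.137,0.184,0.034,0,0,1.36,0.2],[-0.137,0.184,0.034,0,0,1.457,0.2],[-0.137,0.184,0.034,0,0,1.457,0.2]]'
python3 d.py 463 -21.5 90 -1.457
python3 - <<'E'
from h import *
o=[]
for n,q in(("top",(600,150,30)),("side",(540,80,20))):
    im,d=get_image(n); cv2.imwrite(f"pics/{n}6.png",im)
    x,y=proj(n,[q])[0].round().astype(int); print(n,x-40,y-40)
    o.append(cv2.resize(im[y-40:y+50,x-40:x+40],None,fx=5,fy=5,interpolation=cv2.INTER_CUBIC))
cv2.imwrite("pics/c7.png",np.hstack(o))
E
```

```text
clock: 15.5
position: [462.0, -21.8, 90.1]
ee_rot: [0.747, -0.665, -0.001, 0.001]
contact_force: [-0.1, -0.9, 0.4]
gripper_width: 51.6
grasp_force: 0.0
t 15.5 pos [462.  -21.8  90.1] w 51.6 F [-0.1 -0.9  0.4] g 0.0
shift [-0.0002 -0.001   0.0001] turn [ 0.003 -0.     0.001]
top 226 124
side 285 156
```

View pics/c7.png

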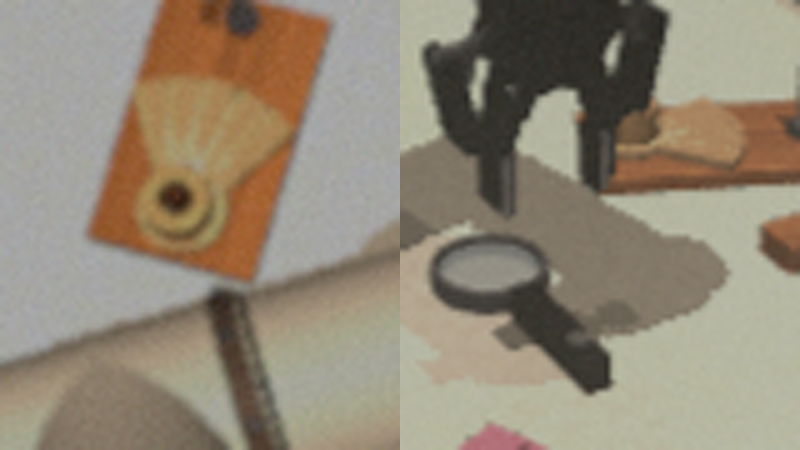

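The top crop shows the wide collar seated on the fan plate at (177,197) with the post in its bore. In the side crop the fingers straddle the loupe handle. I descend and grip.

```bash

python3 -m handwheel '[[0,-0.001,0.05,0,0,0,0.2],[0,-0.001,0.08,0,0,0,0.2],[0,-0.001,0.086,0,0,0,0.2],[0,-0.001,0.086,0,0,0,0.2],[0,-0.001,0.086,0,0,0,-1],[0,-0.001,0.086,0,0,0,-1],[0,-0.001,0.086,0,0,0,-1],[0,-0.001,0.086,0,0,0,-1],[0,-0.001,0.086,0,0,0,-1]]'
python3 d.py 463 -21.5 25 -1.457
```

```text
clock: 16.73
position: [464.4, -21.3, 6.6]
ee_rot: [0.746, -0.665, 0.001, -0.001]
contact_force: [-1.5, 0.0, 5.1]
gripper_width: 14.3
grasp_force: 60.7
t 16.725 pos [464.4 -21.3   6.6] w 14.3 F [-1.5  0.   5.1] g 60.7
shift [ 0.0001  0.0014 -0.0184] turn [-0.002  0.     0.001]
```

```bash

python3 -m handwheel '[[0,0,-0.01,0,0,0,-1],[0,0,-0.03,0,0,0,-1],[0,0,-0.06,0,0,0,-1],[0,0,-0.09,0,0,0,-1],[0,0,-0.12,0,0,0,-1],[0,0,-0.128,0,0,0,-1],[0,0,-0.128,0,0,0,-1],[0,0,-0.128,0,0,0,-1]]'
python3 - <<'E'
from h import *
from scipy.spatial.transform import Rotation as Ro
s=read_state();p=s["position"];R=Ro.from_quat(s["ee_rot"]);print(p,R.as_euler("xyz"),s["contact_force"],s["gripper_width"])
L=p+R.apply([-73,0,0])
o=[]
for n in("top","side"):
    im,d=get_image(n); cv2.imwrite(f"pics/{n}7.png",im); x,y=proj(n,[L])[0]; print(n,x,y,"lens expected",L)
    x,y=int(round(x)),int(round(y)); V=cv2.cvtColor(cv2.GaussianBlur(im,(3,3),0),cv2.COLOR_BGR2HSV)[...,2]
    o.append(cv2.resize(im[y-36:y+36,x-40:x+40],None,fx=5,fy=5,interpolation=cv2.INTER_CUBIC)); print(x-40,y-36)
    print(n,"depth at lens rim",[d[y+a,x+b] for a,b in((0,0),(-8,0),(8,0))])
cv2.imwrite("pics/c8.png",np.hstack(o))
E
```

```text
clock: 17.73
position: [463.0, -21.6, 132.1]
ee_rot: [0.746, -0.666, -0.001, 0.001]
contact_force: [-0.3, -0.5, -1.4]
gripper_width: 14.4
grasp_force: 59.8
[462.98698949 -21.58389033 132.11246488] [ 3.13896410e+00 -1.49613627e-04 -1.45715093e+00] [-0.25856935 -0.51503398 -1.37124361] 14.411950299291396
top 299.1926660195762 209.27842845755853 lens expected [454.7087216   50.94520839 132.10154309]
259 173
top depth at lens rim [np.float32(684.1766), np.float32(674.2459), np.float32(1002.0872)]
side 301.8923487413416 172.53902244219327 lens expected [454.7087216   50.94520839 132.10154309]
262 137
side depth at lens rim [np.float32(1035.8514), np.float32(933.0961), np.float32(1290.6158)]
```

View pics/c8.png

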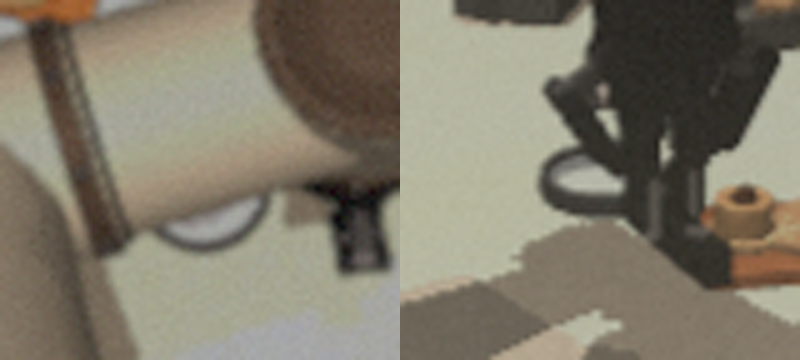

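The loupe is level in the grip and the lens appears where expected (side centre row about 173 against 172.5). I carry it over the thick post.

```bash

python3 -m handwheel '[[-0.005,-0.008,0,0,0,0,-1],[-0.017,-0.028,0,0,0,0,-1],[-0.034,-0.057,0,0,0,0,-1],[-0.053,-0.088,0,0,0,0,-1],[-0.07,-0.117,0,0,0,0,-1],[-0.083,-0.138,0,0,0,0,-1],[-0.091,-0.15,0,0,0,0,-1],[-0.094,-0.156,0,0,0,0,-1],[-0.094,-0.1565,0,0,0,0,-1],[-0.094,-0.1565,0,0,0,0,-1]]'
python3 -m handwheel '[[0,0,0,0,0,0,-1],[0,0,0,0,0,0,-1],[0,0,0,0,0,0,-1]]'
python3 - <<'E'
from h import *
from scipy.spatial.transform import Rotation as Ro
s=read_state();p=s["position"];R=Ro.from_quat(s["ee_rot"]);L=p+R.apply([-73,0,0]);print("lens",L)
o=[]
for n in("top","side"):
    im,d=get_image(n); cv2.imwrite(f"pics/{n}8.png",im); x,y=proj(n,[L])[0]; print(n,"lens exp",x,y,"pointer exp",proj(n,[(685.5,138,133)])[0])
    x,y=int(round(x)),int(round(y)); print(x-30,y-32)
    o.append(cv2.resize(im[y-32:y+40,x-30:x+50],None,fx=5,fy=5,interpolation=cv2.INTER_CUBIC))
cv2.imwrite("pics/c9.png",np.hstack(o))
E
```

```text
clock: 19.08
position: [608.2, 89.3, 133.4]
ee_rot: [0.746, -0.666, -0.0, 0.0]
contact_force: [0.1, -1.6, -0.8]
gripper_width: 14.3
grasp_force: 59.8
clock: 19.45
position: [608.6, 89.7, 133.5]
ee_rot: [0.746, -0.666, 0.0, -0.0]
contact_force: [0.5, 0.1, -0.8]
gripper_width: 14.2
grasp_force: 59.8
lens [600.33992735 162.20895303 133.46249308]
top lens exp 256.6625360604564 153.60047901476673 pointer exp [266.6581485  122.31288921]
227 122
side lens exp 331.7227273182843 150.5963008628523 pointer exp [358.51023541 149.54374535]
302 119
```

View pics/c9.png

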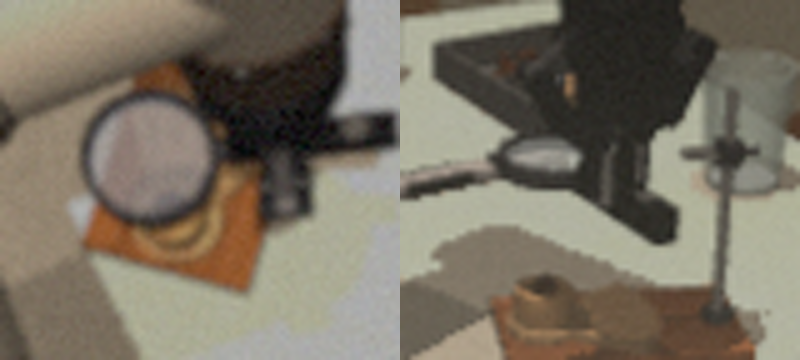

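In the top crop the lens is centred at (151,159), on its predicted spot over the post. In the side crop its centre row of about 161 matches the 133 mm prediction, and the pointer row of about 154 gives 133–134 mm. Both collars remain seated, so I let it settle and hand in.

```bash

python3 -m handwheel '[[0,0,0,0,0,0,-1],[0,0,0,0,0,0,-1],[0,0,0,0,0,0,-1],[0,0,0,0,0,0,-1]]'
python3 -c "
from bench import *
print(job_done())"
```

```text
clock: 20.05
position: [608.7, 89.8, 133.3]
ee_rot: [0.746, -0.666, 0.0, 0.0]
contact_force: [-0.0, 0.3, -1.3]
gripper_width: 14.1
grasp_force: 59.8
the job is handed in; nothing more can be done
None
```

I handed the job in at about 20 s: both collars are seated on their own posts and released, and the loupe is held level with its lens over the thick post, at about 133 mm like the pointer tip; the hand-in gave no verdict back.

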